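# Set and lock the paper side guide of a folding machine

### The arm

A 6-joint arm with a two-finger parallel gripper is mounted at the origin on the work surface. World frame = base frame: x ahead of the robot, y to its left, z up, the work surface at z = 0. Lengths are in m, angles in rad, forces in N, time in s.
With the tool pointing down it reaches from about 0.375 to 0.925 m from the base axis. Payload 5.7 kg.
Tool frame: the origin (TCP) lies midway between the tips of the shut fingers; the grasp point (between the pads) lies 19 mm behind it; z points along the fingers, y is the line along which they close (so a half turn about z gives the same grasp; the last joint's range is limited). The gripper opens to 88 mm and grips with 3 to 60 N. Pads are 20 mm wide; open, the fingers measure 115 mm over their backs; the gripper's body (75 mm by 178 mm) begins 61 mm behind the grasp point.
Start: joints at [-1.374, 0.359, 1.51, -0, 1.272, -0.115], TCP at [0.184, -0.571, 0.223] pointing down, gripper open.
Joint ranges: [-2.97, 2.97], [-1.01, 2.36], [0.21, 2.38], [-0.96, 4.11], [0.2, 2.71], [-2.98, 2.98]. Speed limits (rad/s): [2.39, 2.39, 3.14, 3.14, 3.14, 3.14].

### API

Orientations are given as a unit quaternion [x, y, z, w].
In Python, from bench import move_ptp, servo_line, goto_joints, move_gripper, sleep, inverse_kinematics, capture, PlanningError, close_job, spot_in, silhouettes, current_clock, current_joint_pos, current_qvel, current_joint_torque, current_position, current_orientation, current_force, current_torque, current_finger_gap, current_grip_force gives the robot as it stands. Calls block until the motion is done:
- move_ptp(position, orientation): joint-space move of the TCP to a pose.
- servo_line(position, orientation=None, rate=0.15, contact_N=None): straight line of the TCP; orientation=None keeps the orientation; rate is the mean speed in m/s. With contact_N (N) it stops when the force on the tool has changed by that much, and returns True; else False.
- goto_joints(angles): joint-space move.
- move_gripper(opening): finger opening in m; the grip force is fixed at half the most; returns when the fingers have stopped.
- sleep(seconds).
- inverse_kinematics(position, orientation): joint angles nearest the present ones, or None.
- capture(name): name is "scene" or "top" or "wrist"; returns a dict with "image" (420x560x3 uint8, blue, green, red), "range_z" (420x560 float32, m along the optical axis (not along the pixel's ray), 0 where there is no reading), "intrinsics" (3x3 intrinsics, pixels), "R" (3x3) and "t" (3): a world point X has camera coordinates R X + t. Camera axes: x right, y down, z forward; pixel columns grow to the right and rows downward; lengths in m; the calibration is good to about 2 mm. The wrist camera is an equidistant fisheye: a pixel r from the principal point sees the ray r / f radians off the axis. A picture is of the moment at which its call begins.
A pose or a line that the arm cannot do raises PlanningError and nothing moves.
- close_job(): hands the job in; it is judged then, once.
Trained networks look in the newest picture that a camera, given by its name, has taken for a name from the list of things; names that differ only in an ending like _2 or _b are one class to them, and where a whole thing is asked for, a point or a joint stands for the part that bears it (a point fixed in the world has none). Each returns a list of dicts, best first, with "conf" (0 to 1); they miss things now and then, are a little off and sometimes report something else, mostly with a low value. They report only what shows in the picture. A call takes as long as a camera call. They do not tell look-alikes from the thing itself.
- spot_in(camera, query): "xy" ([column, row] in pixels, amid what is visible of it).
- silhouettes(camera, query): "region" (420x560 bool, what is visible of it) and "xy" ([column, row] in pixels, amid what is visible of it).
Readings, each from a call of its own:
- current_clock(): time.
- current_joint_pos(): joint angles.
- current_qvel(): joint speeds.
- current_joint_torque(): joint torques, N m.
- current_position(): TCP position.
- current_orientation(): TCP orientation.
- current_force(): force on the tool from outside, world axes, zero at the start.
- current_torque(): the same for the moment, N m.
- current_finger_gap(): finger opening in m.
- current_grip_force(): force on a finger pad.
Only numpy, scipy, OpenCV 4.12 (cv2) and the standard library are available. Lean on these libraries where they do the work, as an engineer would, in place of code of your own. Each camera call takes 0.05 s, during which the arm holds its last target. There are 200 camera calls.

### The job

A pile of half-size sheets is loaded in the sloping feed tray of the folding machine, lying against the left side guide. Free the right side guide by giving its wing knob about a quarter turn anticlockwise, slide the guide along its slot until it just touches the pile without squeezing it hard, then turn the wing clockwise until it is fully tight again and let go. Leave the pile, the tumbler and the stapler where they are.

Things in the scene. Friction and masses are not known exactly. Their poses are not given: they have to be found in the camera images.
- folder: Paper folding machine, fixed: white housing 430 mm wide, 151 mm high on the robot's side; behind it a feed tray 410 mm wide rises away from the robot at 42 degrees. T-slot across it 130 mm up the slope; at its top, 250 mm up, the tray's extension stands folded up, 75 mm high square to the tray. Origin: on the desk under the tray's low end (120 mm high); x level away from the robot, y left, z up.
- side_guide: Right-hand side guide, steel: fence 160 mm long up the slope, 4 mm thick, 45 mm high above the tray; on its right a foot 64 x 60 mm, 5 mm high. Slides 125 mm along its y axis only (level; +y towards the pile): 2 N when loose, clamped when tight. Origin: tray surface at the fence's paper-side face, at the T-slot; x up the slope, z square to the tray, leaning to the robot.
- wing (a joint): Turn of the right guide's wing knob, rad: 0 = fully tight (hard stop), grows anticlockwise seen from above, 1.57 = loose hard stop. The clamp bites below 0.5 and holds well below 0.2. Turning takes 0.12 N m, 0.2 at the tight end; it stays where left. Tight, the blade points across the tray at the fence (tips pass 6 mm from it); loose, it is parallel to the fence with 25 mm between for a finger.
- wing_grip (a point): Black wing knob, on its axis half-way up its blade, 36 mm above the tray and 34 mm right of the fence's paper-side face. Two-lobed blade 9 mm thick, 48 mm long, from 11 to 44 mm above the foot's top, over a round hub 19 mm wide, 11 mm high. Frame turns with the knob: z = knob axis, away from the tray (42 degrees from vertical, leaning to the robot); y along the blade, x square to its flats.
- guide_face (a point): Point on the paper-side face of the right-hand guide's fence, 10 mm above the tray, level with the T-slot; frame as side_guide.
- stack: Pile of half-size paper sheets, loose, 210 mm up the slope, 148 mm wide, 20 mm thick, about 0.5 kg, lying on the tray against its front stop and the left guide. Origin at its middle; y level across the tray to the left, x level, z upright (the sheets slope in this frame).
- stack_edge (a point): Point on the pile's right-hand edge, half-way up its thickness, level with the T-slot; frame as stack. The guide touches the pile when guide_face reaches this point in y.
- far_guide: The left-hand side guide, a mirror image of the right one with an equal wing knob; already set and locked, does not move or turn. Origin: on the desk level below, y at its paper-side face, axes as folder.
- tumbler: White insulated tumbler with a clear lid, 82 mm wide, 162 mm high, standing on the desk to the right of the machine. Origin: centre of its underside.
- stapler: Black desk stapler, 145 by 36 mm, 60 mm high, on the desk to the left of the machine. Origin: centre of its underside.
Not all that is in view belongs to the job. Of the things like the stack, leave any that is turquoise; of the rest the larger one is meant.

How it is judged:
By the outcome, as a careful person would: the job done as asked, in the order asked, and still so for the second after the job is handed in, with the robot touching nothing.
It also fails if it takes over 42 s, if anything falls off the work surface, if the arm or the gripper's body presses on something with over 40 N, if the wrist force passes 120 N, or if a joint passes its speed limit or range.

## Working session

There is one attempt and no reset: what is moved stays moved. The work goes in short steps, each a Python script; the robot and the scene stay as the last script left them, time stands still between calls to the robot, and variables do not carry over. Pictures are saved under pics/ and viewed, at most 10 in all, crops included, and the job is handed in when it is done.

```bash
ls; mkdir -p pics; python3 - <<'E'
from bench import *
import cv2, numpy as np
ims=[]
for c in ["scene","top"]:
    d=capture(c); im=d["image"].copy()
    np.savez(f"{c}.npz",**d)
    for q in ["side_guide","wing_grip","stack","far_guide","folder","tumbler","stapler"]:
        for r in spot_in(c,q)[:4]:
            u,v=map(int,r["xy"]); z=d["range_z"][v,u]
            K=d["intrinsics"]; X=d["R"].T@(np.linalg.inv(K)@[u,v,1]*z-d["t"])
            print(c,q,round(r["conf"],2),(u,v),X.round(3))
    cv2.imwrite(f"pics/{c}0.png",im)
print(current_clock())
E
```

```text
pics
scene stack 0.75 (292, 309) [0.832 0.247 0.075]
scene stack 0.72 (449, 209) [0.338 0.598 0.079]
scene stack 0.2 (284, 207) [0.689 0.187 0.268]
scene folder 0.87 (283, 205) [0.699 0.188 0.281]
scene tumbler 0.67 (171, 218) [1.644 0.46  1.053]
scene stapler 0.83 (393, 252) [0.533 0.458 0.046]
top side_guide 0.72 (339, 183) [0.596 0.035 0.229]
top side_guide 0.57 (251, 182) [0.599 0.288 0.223]
top wing_grip 0.32 (286, 187) [0.585 0.187 0.219]
top stack 0.92 (153, 282) [0.315 0.582 0.129]
top stack 0.91 (266, 128) [0.813 0.255 0.091]
top far_guide 0.68 (251, 181) [0.603 0.289 0.217]
top folder 0.65 (306, 232) [0.464 0.127 0.147]
top tumbler 0.81 (400, 196) [ 0.572 -0.155  0.165]
top stapler 0.96 (204, 223) [0.503 0.452 0.057]
0.8
```

View pics/scene0.png

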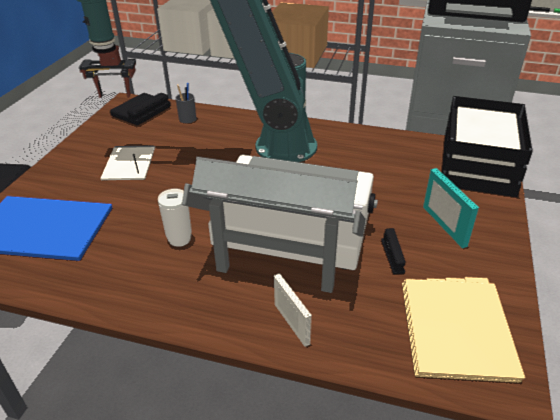

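View pics/top0.png

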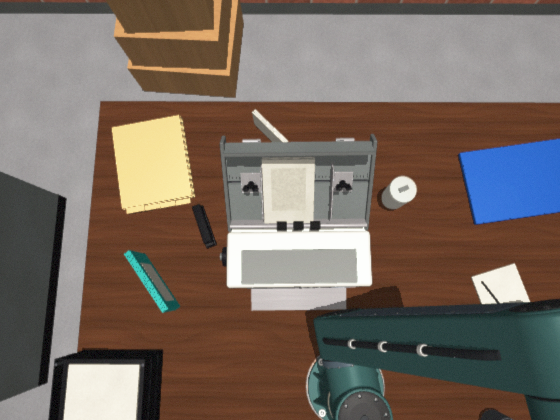

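The scene view, from behind, shows the tray's back. The top view shows the right guide with its black wing at (343,185), the pile's right edge at column 314 and the left guide at (251,185). Next I'll fit the tray plane and hover for a close look.

```bash
cat > h.py <<'E'
from bench import *
import numpy as np, cv2
from scipy.spatial.transform import Rotation as Rot
def cloud(d):
    K=d["intrinsics"]; v,u=np.mgrid[:420,:560]; z=d["range_z"]
    P=np.stack([(u-K[0,2])/K[0,0]*z,(v-K[1,2])/K[1,1]*z,z],-1)
    return (P-d["t"])@d["R"]
a=np.radians(42)
def axes(yaw):
    Rz=Rot.from_euler('z',yaw).as_matrix()
    return Rz@[np.cos(a),0,np.sin(a)], Rz@[0,1,0], Rz@[-np.sin(a),0,np.cos(a)]  # up slope s, left l, normal n
def quat(yaw,wing,flip):
    s,l,n=axes(yaw)
    y=(np.cos(wing)*s+np.sin(wing)*l)*(-1 if flip else 1)  # closing dir, ACW about n
    z=-n; x=np.cross(y,z)
    return Rot.from_matrix(np.stack([x,y,z],1)).as_quat()
E
python3 - <<'E'
from h import *
d=dict(np.load("top.npz")); X=cloud(d)
P=np.concatenate([X[150:215,319:327].reshape(-1,3),X[200:212,318:366].reshape(-1,3),X[150:215,358:366].reshape(-1,3)])
P=P[P[:,2]>.1]
for _ in range(4):
    c=np.median(P,0) if _==0 else P.mean(0); n=np.linalg.svd(P-c)[2][2]; n*=np.sign(n[2]); r=(P-c)@n; P=P[abs(r)<max(.004,2*r.std())]
print("n",n,"c",c,"slope",np.degrees(np.arccos(n[2])),"yaw",np.degrees(np.arctan2(-n[1],-n[0])),len(P),r.std())
h=(X-c)@n
for v in (165,175,185,195,205): print(v,[int(1000*x) for x in h[v,308:366:2]])
# wing blob: black pixels above tray
g=d["image"].max(2); m=np.zeros_like(g,bool); m[170:200,328:362]=1; m&=(g<50); B=X[m]; 
print(m.sum(),np.argwhere(m).mean(0),B.mean(0),B.min(0),B.max(0), h[m].mean())
# housing front edge yaw: bright housing rows
w=d["image"].min(2)>200; cols=np.arange(235,365,5); e=[232-8+np.argmax(w[224:250,c]) for c in cols]
print(e)
yaw=np.arctan2(-n[1],-n[0])
G=B.mean(0)
for y in (0,.03,-.03):
  for f in (0,1):
    for w in (0,1.57):
      s,l,nn=axes(y); q=inverse_kinematics(G+.1*nn,quat(y,w,f)); print(y,f,w,None if q is None else np.round(q,2))
E
```

```text
n [-0.6679715  -0.01245225  0.74408267] c [0.57669979 0.02080464 0.18087724] slope 41.91963226126234 yaw 1.0679779223112624 1377 0.0022523844865220194
165 [16, 22, 15, 19, -1, -1, -2, 2, 2, 0, 3, -2, 18, 0, 2, 2, -1, 0, -4, -3, 2, 2, -2, 3, 1, 1, -4, -2, 1]
175 [22, 19, 19, 21, 0, 2, -1, 0, -4, -3, 1, 0, 36, 4, 2, 5, 6, 4, 6, 4, 6, 4, 6, -3, 0, 0, 2, 4, -3]
185 [23, 16, 21, 0, 0, 0, 1, 0, 4, -1, 2, 3, 45, 3, 29, 30, 31, 31, 39, 34, 31, 30, 0, -1, 2, 0, 1, 0, 1]
195 [21, 20, 21, -1, 1, 0, 1, 2, 0, 0, 4, 12, 47, 0, 0, 2, -3, 0, 0, 0, -1, 2, 0, 0, 2, 1, 1, -1, 1]
205 [23, 18, 20, 3, 0, 0, 0, -3, -2, -4, 0, 29, 48, 2, -1, -4, 2, 1, -1, -2, -2, 2, 2, -2, 2, 1, -1, -1, 0]
77 [185.48051948 342.87012987] [0.58647863 0.02540557 0.23618078] [0.57353333 0.00626764 0.22212009] [0.60296106 0.04633143 0.24828146] 0.03456113455069588
[np.int64(226), np.int64(226), np.int64(226), np.int64(226), np.int64(226), np.int64(226), np.int64(226), np.int64(226), np.int64(230), np.int64(232), np.int64(232), np.int64(225), np.int64(232), np.int64(232), np.int64(225), np.int64(232), np.int64(232), np.int64(230), np.int64(225), np.int64(225), np.int64(225), np.int64(225), np.int64(225), np.int64(225), np.int64(225), np.int64(229)]
0 0 0 [-0.17 -0.16  2.14  0.26  0.45 -0.36]
0 0 1.57 [-0.17 -0.16  2.14  0.26  0.45 -1.93]
0 1 0 [-0.17 -0.16  2.14  0.26  0.45  2.78]
0 1 1.57 [-0.17 -0.16  2.14  0.26  0.45  1.21]
0.03 0 0 [-0.2  -0.16  2.14  0.35  0.47 -0.49]
0.03 0 1.57 [-0.2  -0.16  2.14  0.35  0.47 -2.06]
0.03 1 0 [-0.2  -0.16  2.14  0.35  0.47  2.65]
0.03 1 1.57 [-0.2  -0.16  2.14  0.35  0.47  1.08]
-0.03 0 0 [-0.13 -0.16  2.14  0.16  0.43 -0.22]
-0.03 0 1.57 [-0.13 -0.16  2.14  0.16  0.43 -1.79]
-0.03 1 0 [-0.13 -0.16  2.14  0.16  0.43  2.92]
-0.03 1 1.57 [-0.13 -0.16  2.14  0.16  0.43  1.35]
```

```bash
python3 - <<'E'
from h import *
yaw=np.radians(1.0); s,l,n=axes(yaw); G=np.array([.5865,.0255,.237])
q=quat(yaw,0,0)
move_ptp([.38,-.15,.42],q)
move_ptp(G+.13*n,q)
d=capture("wrist"); np.savez("wrist.npz",**d); cv2.imwrite("pics/w1.png",d["image"])
print(d["intrinsics"],current_clock())
for k in ["wing_grip","side_guide","stack"]:
    for r in spot_in("wrist",k)[:3]: print(k,r)
E
```

```text
[[325.1922621    0.         279.67009303]
 [  0.         325.1922621  206.88906764]
 [  0.           0.           1.        ]] 3.9
wing_grip {'xy': [275.7, 192.9], 'conf': 0.69}
wing_grip {'xy': [270.6, 175.9], 'conf': 0.5}
side_guide {'xy': [269.6, 175.8], 'conf': 0.64}
stack {'xy': [249.7, 51.8], 'conf': 0.57}
```

View pics/w1.png

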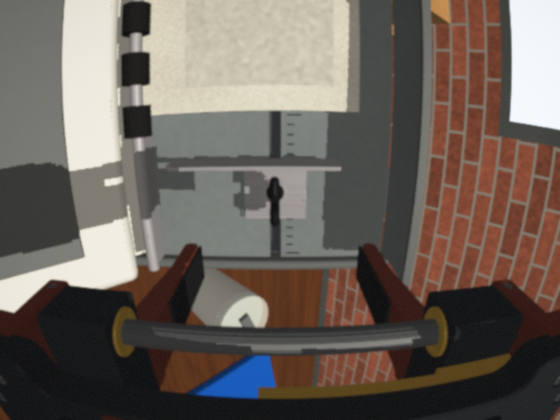

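The wrist view shows the wing at about (275,195) with its blade across the tray (rows 178–224), the fence top edge at row 167, and the pile's right edge at about row 112. Now I'll turn these into tray coordinates.

```bash
cat >> h.py <<'E'
def wcloud(d):
    K=d["intrinsics"]; v,u=np.mgrid[:420,:560].astype(float); z=d["range_z"]
    x,y=(u-K[0,2])/K[0,0],(v-K[1,2])/K[1,1]; r=np.hypot(x,y)+1e-9
    k=np.tan(r)/r
    P=np.stack([x*k*z,y*k*z,z],-1)
    return (P-d["t"])@d["R"]
E
python3 - <<'E'
from h import *
d=dict(np.load("wrist.npz")); X=wcloud(d)
P=np.concatenate([X[120:160,160:260].reshape(-1,3),X[225:250,170:260].reshape(-1,3),X[120:160,300:320].reshape(-1,3)])
P=P[np.isfinite(P).all(1)]
for _ in range(5):
    c=np.median(P,0) if _==0 else P.mean(0); n=np.linalg.svd(P-c,full_matrices=False)[2][2]; n*=np.sign(n[2]); r=(P-c)@n; P=P[abs(r)<max(.003,2*r.std())]
print("n",n,"c",c,"slope",np.degrees(np.arccos(n[2])),"yaw",np.degrees(np.arctan2(-n[1],-n[0])),len(P),r.std())
h=(X-c)@n
G=np.array([.5865,.0255,.237])
s,l,nn=axes(np.radians(1.0)); S=(X-G)@s; L=(X-G)@l
def show(name,m): print(name,m.sum(),"s",np.percentile(S[m],[2,50,98]).round(4),"l",np.percentile(L[m],[2,50,98]).round(4),"h",np.percentile(h[m],[2,50,98]).round(4))
win=np.zeros((420,560),bool); win[170:232,255:300]=1
show("blade",win&(h>.03)&(h<.056))
m=win&(h>.03)&(h<.056)
for lo in (-.02,-.01,0,.01): mm=m&(L>lo)&(L<lo+.008); print(lo, S[mm].mean().round(4), mm.sum())
f=np.zeros((420,560),bool); f[158:175,170:340]=1
show("fence",f&(h>.04)&(h<.05))
fm=f&(h>.04)&(h<.05); print("fence slope dL/dS",np.polyfit(S[fm],L[fm],1))
p=np.zeros((420,560),bool); p[85:125,170:330]=1
pm=p&(h>.014)&(h<.026); show("pile",pm)
for a0,b0 in((170,220),(220,270),(270,330)):
    q=pm.copy(); q[:,:a0]=0;q[:,b0:]=0; print(a0,np.percentile(S[q],50).round(3),np.percentile(L[q],[1,3]).round(4))
print("h of G",(G-c)@n)
E
```

```text
n [-0.66845751 -0.01059044  0.74367493] c [0.56559558 0.04290476 0.16900802] slope 41.95458890937452 yaw 0.9076665899703822 6851 0.0007282736481104962
blade 499 s [-0.0132 -0.0054  0.0082] l [-0.0227 -0.0021  0.0275] h [0.0321 0.0465 0.0497]
-0.02 -0.0049 79
-0.01 -0.0055 120
0 -0.0055 40
0.01 -0.0056 95
fence 880 s [-0.0984 -0.0221  0.0502] l [0.0273 0.0294 0.0316] h [0.0403 0.0448 0.0463]
fence slope dL/dS [-0.00462737  0.02934511]
pile 4192 s [-0.1033 -0.0305  0.0433] l [0.0806 0.0926 0.1052] h [0.0185 0.02   0.0215]
170 -0.082 [0.0804 0.081 ]
220 -0.033 [0.0803 0.0809]
270 0.019 [0.0802 0.0809]
h of G 0.036774533038099765
```

```bash
cat >> h.py <<'E'
yaw=np.radians(.95); s,l,n=axes(yaw)
K0=np.array([.5865,.0255,.237])-.0054*s-.0022*l+(.020-.0368)*n   # TCP for grasp
def turn(dw,steps=6):
    j=np.array(current_joint_pos())
    for k in range(1,steps+1):
        t=j.copy(); t[5]-=dw*k/steps; goto_joints(t)
def st(t=""): print(t,round(current_clock(),2),"F",np.round(current_force(),1),"T",np.round(current_torque(),2),"gap",round(current_finger_gap(),4),"grip",round(current_grip_force(),1),"p",np.round(((np.array(current_position())-K0)@np.stack([s,l,n],1))*1000,1))
E
python3 - <<'E'
from h import *
q=quat(yaw,0,0)
move_gripper(.05); st()
servo_line(K0+.05*n,q,rate=.15); st("above")
print(servo_line(K0,q,rate=.08,contact_N=8)); st("at")
move_gripper(0.0); st("gripped")
turn(.75,2); st("half")
turn(.75,2); st("loose")
E
```

```text
4.8 F [ 0.4 -0.2 -0.4] T [-0.07  0.22 -0.02] gap 0.0502 grip 0.0 p [  5.4   2.2 146.8]
above 5.6 F [ 0.1 -0.1  0.2] T [-0.04  0.25 -0.01] gap 0.0498 grip 0.0 p [ 0.   0.1 50.2]Traceback (most recent call last):
  File "<stdin>", line 5, in <module>
bench.PlanningError: the arm cannot follow that straight line within its joint ranges
```

```bash
python3 - <<'E'
from h import *
print(np.round(current_joint_pos(),3))
for tilt in (0,-10,-15,-20,10,20):   # tilt about l: + = tool more vertical?
  for h in (.03,.015,0,):
    for w,off in ((0,0),(1.5,0),(1.5,.05),(0,.05)):
      s2,l2,n2=axes(yaw)
      Rt=Rot.from_rotvec(np.radians(tilt)*l2)
      q=(Rt*Rot.from_quat(quat(yaw,w,0))).as_quat()
      zt=Rt.apply(-n)
      g=K0+.019*n  # grasp point
      p=g+.019*zt+h*n+off*l
      r=inverse_kinematics(p,q); print(tilt,h,w,off,None if r is None else np.round(r,2), zt.round(2))
E
```

```text
[-0.166  0.003  2.163  0.459  0.279 -0.58 ]
0 0.03 0 0 [-0.16  0.05  2.16  0.53  0.23 -0.65] [ 0.67  0.01 -0.74]
0 0.03 1.5 0 [-0.16  0.05  2.16  0.53  0.23 -2.15] [ 0.67  0.01 -0.74]
0 0.03 1.5 0.05 None [ 0.67  0.01 -0.74]
0 0.03 0 0.05 None [ 0.67  0.01 -0.74]
0 0.015 0 0 [-0.15  0.09  2.16  0.6   0.2  -0.72] [ 0.67  0.01 -0.74]
0 0.015 1.5 0 [-0.15  0.09  2.16  0.6   0.2  -2.22] [ 0.67  0.01 -0.74]
0 0.015 1.5 0.05 None [ 0.67  0.01 -0.74]
0 0.015 0 0.05 None [ 0.67  0.01 -0.74]
0 0 0 0 None [ 0.67  0.01 -0.74]
0 0 1.5 0 None [ 0.67  0.01 -0.74]
0 0 1.5 0.05 None [ 0.67  0.01 -0.74]
0 0 0 0.05 None [ 0.67  0.01 -0.74]
-10 0.03 0 0 [-0.19  0.09  2.3   2.33  0.22 -2.46] [ 0.79  0.01 -0.62]
-10 0.03 1.5 0 [-0.19  0.09  2.3   2.33  0.22  2.32] [ 0.79  0.01 -0.62]
-10 0.03 1.5 0.05 None [ 0.79  0.01 -0.62]
-10 0.03 0 0.05 None [ 0.79  0.01 -0.62]
-10 0.015 0 0 [-0.18  0.13  2.3   2.46  0.25 -2.6 ] [ 0.79  0.01 -0.62]
-10 0.015 1.5 0 [-0.18  0.13  2.3   2.46  0.25  2.19] [ 0.79  0.01 -0.62]
-10 0.015 1.5 0.05 [-0.    0.14  2.29  3.07  0.2   1.7 ] [ 0.79  0.01 -0.62]
-10 0.015 0 0.05 No
[... 2548 characters left out ...]
0.    0.12  1.87  0.01  0.77 -1.52] [ 0.37  0.01 -0.93]
20 0.03 0 0.05 [ 0.    0.12  1.87  0.01  0.77 -0.02] [ 0.37  0.01 -0.93]
20 0.015 0 0 [-0.11  0.14  1.87  0.07  0.74 -0.17] [ 0.37  0.01 -0.93]
20 0.015 1.5 0 [-0.11  0.14  1.87  0.07  0.74 -1.67] [ 0.37  0.01 -0.93]
20 0.015 1.5 0.05 [ 0.    0.15  1.87  0.01  0.74 -1.52] [ 0.37  0.01 -0.93]
20 0.015 0 0.05 [ 0.    0.15  1.87  0.01  0.74 -0.02] [ 0.37  0.01 -0.93]
20 0 0 0 [-0.11  0.17  1.87  0.07  0.72 -0.17] [ 0.37  0.01 -0.93]
20 0 1.5 0 [-0.11  0.17  1.87  0.07  0.72 -1.67] [ 0.37  0.01 -0.93]
20 0 1.5 0.05 [ 0.    0.18  1.86  0.01  0.72 -1.52] [ 0.37  0.01 -0.93]
20 0 0 0.05 [ 0.    0.18  1.86  0.01  0.72 -0.02] [ 0.37  0.01 -0.93]
```

```bash
cat >> h.py <<'E'
def pose(w,off=0.,h=0.,tilt=5):
    Rt=Rot.from_rotvec(np.radians(tilt)*l); zt=Rt.apply(-n)
    g=K0+.021*n; return g+.019*zt+off*l-h*zt, (Rt*Rot.from_quat(quat(yaw,w,0))).as_quat()
E
python3 - <<'E'
from h import *
for t in (3,4,5,6,7):
  for w,o,h in ((0,0,.05),(0,0,0),(0,.05,0),(1.5,.055,0),(0,.05,.1)):
    r=inverse_kinematics(*pose(w,o,h,t)); print(t,w,o,h,None if r is None else np.round(r,2))
E
```

```text
3 0 0 0.05 [-0.16  0.    2.11  0.31  0.37 -0.42]
3 0 0 0 [-0.14  0.12  2.11  0.41  0.25 -0.52]
3 0 0.05 0 [ 0.    0.13  2.1   0.04  0.23 -0.05]
3 1.5 0.055 0 [ 0.02  0.13  2.1   0.    0.23 -1.5 ]
3 0 0.05 0.1 [-0.   -0.1   2.09  0.03  0.47 -0.04]
4 0 0 0.05 [-0.15  0.    2.1   0.27  0.4  -0.39]
4 0 0 0 [-0.14  0.12  2.1   0.35  0.28 -0.46]
4 0 0.05 0 [ 0.    0.13  2.09  0.04  0.26 -0.05]
4 1.5 0.055 0 [ 0.02  0.13  2.09  0.    0.26 -1.5 ]
4 0 0.05 0.1 [-0.   -0.1   2.07  0.02  0.5  -0.03]
5 0 0 0.05 [-0.15  0.01  2.08  0.25  0.43 -0.36]
5 0 0 0 [-0.14  0.12  2.09  0.31  0.31 -0.42]
5 0 0.05 0 [ 0.    0.13  2.08  0.03  0.29 -0.04]
5 1.5 0.055 0 [ 0.02  0.13  2.07  0.    0.29 -1.5 ]
5 0 0.05 0.1 [-0.   -0.09  2.06  0.02  0.53 -0.03]
6 0 0 0.05 [-0.15  0.01  2.07  0.22  0.46 -0.33]
6 0 0 0 [-0.14  0.12  2.07  0.27  0.34 -0.38]
6 0 0.05 0 [ 0.    0.13  2.06  0.03  0.32 -0.04]
6 1.5 0.055 0 [ 0.02  0.13  2.06  0.    0.32 -1.5 ]
6 0 0.05 0.1 [-0.   -0.09  2.04  0.02  0.56 -0.03]
7 0 0 0.05 [-0.15  0.01  2.05  0.2   0.48 -0.31]
7 0 0 0 [-0.13  0.12  2.06  0.24  0.37 -0.35]
7 0 0.05 0 [ 0.    0.13  2.05  0.02  0.35 -0.03]
7 1.5 0.055 0 [ 0.02  0.13  2.05  0.    0.35 -1.5 ]
7 0 0.05 0.1 [-0.   -0.08  2.02  0.02  0.59 -0.03]
```

```bash
sed -i 's/tilt=5)/tilt=3.5)/' h.py; python3 - <<'E'
from h import *
servo_line(*pose(0,0,.04)); st("above")
print(servo_line(*pose(0),rate=.08,contact_N=8)); st("at")
move_gripper(0.0); st("gripped")
turn(.75,1); st("half")
turn(.77,1); st("loose")
E
```

```text
above 5.9 F [0.1 0.7 0.5] T [-0.09  0.21 -0.01] gap 0.0501 grip 0.0 p [ 3.  -0.  42.6]
False
at 6.55 F [ 0.5 -1.1 -0.7] T [-0.05  0.2  -0.  ] gap 0.0497 grip 0.0 p [-1.7  0.   2. ]
gripped 7.26 F [1.2 2.4 1.6] T [ 0.14 -0.72  0.33] gap 0.0094 grip 29.8 p [-0.1 -0.1  2.1]
half 8.01 F [ 2.2  0.8 -2.8] T [ 0.2  -0.52  0.27] gap 0.0092 grip 30.0 p [-0.2 -0.1  2. ]
loose 8.77 F [ 1.  -2.  -1.2] T [-0.23 -0.15 -0.12] gap 0.009 grip 30.0 p [-0.5 -0.3  2. ]
```

```bash
python3 - <<'E'
from h import *
servo_line(*(pose(1.52,.030)),rate=.08); st("30")
d=capture("wrist"); np.savez("w2.npz",**d); cv2.imwrite("pics/w2.png",d["image"])
servo_line(*(pose(1.52,.043)),rate=.05); st("43")
for o in np.arange(.0445,.0475,.001):
    servo_line(*pose(1.52,o),rate=.02); print(o,[round(float(np.dot(current_force(),l)),2) for _ in range(3)])
st()
E
```

```text
30 9.29 F [2.8 1.8 0.5] T [ 0.43 -0.45  0.19] gap 0.0086 grip 30.0 p [-0.6 30.4  2. ]
43 9.75 F [ 2.5  1.2 -0.6] T [ 0.47 -0.63  0.24] gap 0.0091 grip 30.0 p [-0.6 42.9  2. ]
0.0445 [-1.85, -1.85, -1.85]
0.0455 [-1.91, -1.91, -1.91]
0.0465 [-2.78, -2.78, -2.78]
0.0475 [-2.0, -2.0, -2.0]
 10.75 F [ 4.5 -1.9  1.6] T [-0.04 -1.08 -0.25] gap 0.0087 grip 30.0 p [-0.7 47.6  2. ]
```

View pics/w2.png

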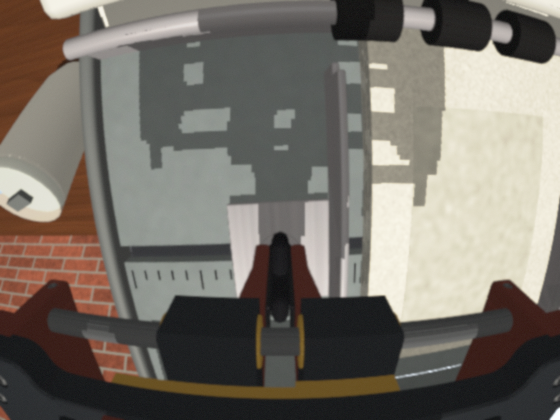

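The guide has followed: the fence is at column 340 with the pile edge at about column 365, and the blade lies parallel to the fence. I'll creep to contact.

```bash
python3 - <<'E'
from h import *
for o in np.arange(.048,.0526,.0005):
    servo_line(*pose(1.52,o),rate=.02); 
    f=[]
    for _ in range(3): sleep(.03); f.append(float(np.dot(current_force(),l)))
    print(round(o,4),np.round(f,2))
    if np.mean(f)<-4.5: break
st()
d=capture("wrist"); np.savez("w3.npz",**d); cv2.imwrite("pics/w3.png",d["image"]); X=wcloud(d)
G=np.array([.5865,.0255,.237]);c=np.array([.56559558,.04290476,.16900802])
h=(X-c)@n; L=(X-G)@l; S=(X-G)@s
for v in (130,160,190,220,250): 
    print(v,[(u,int(1000*h[v,u]),round(1000*L[v,u],1)) for u in range(326,360,2)])
E
```

```text
0.048 [-1.73  0.08  0.23]
0.0485 [-1.74 -2.17 -1.45]
0.049 [-3.36 -3.11 -4.78]
0.0495 [-5.98 -6.88 -6.31]
 12.15 F [ 4.3 -6.2  4.1] T [-0.59 -1.15 -0.64] gap 0.0089 grip 30.0 p [-0.7 49.   2. ]
130 [(326, 2, np.float64(76.5)), (328, 8, np.float64(76.9)), (330, 187, np.float64(51.2)), (332, 24, np.float64(76.6)), (334, 30, np.float64(76.6)), (336, 37, np.float64(76.5)), (338, 44, np.float64(76.1)), (340, 44, np.float64(77.1)), (342, 45, np.float64(77.8)), (344, 45, np.float64(78.8)), (346, 43, np.float64(79.9)), (348, 20, np.float64(85.5)), (350, 19, np.float64(86.9)), (352, 19, np.float64(88.0)), (354, 19, np.float64(89.0)), (356, 18, np.float64(90.3)), (358, 19, np.float64(91.2))]
160 [(326, 0, np.float64(76.3)), (328, 8, np.float64(76.3)), (330, 16, np.float64(76.3)), (332, 22, np.float64(76.3)), (334, 29, np.float64(76.4)), (336, 35, np.float64(76.4)), (338, 40, np.float64(76.4)), (340, 44, np.float64(76.7)), (342, 43, np.float64(77.7)), (344, 44, np.float64(78.5)), (346, 45, np.float64(79.2)), (348, 44, np.float64(80.3)), (350, 19, np.float64(86.5)), (352, 19, np.float64(87.7)), 
[... 875 characters left out ...]
 (346, 45, np.float64(79.1)), (348, 44, np.float64(80.2)), (350, 19, np.float64(86.3)), (352, 19, np.float64(87.5)), (354, 19, np.float64(88.7)), (356, 20, np.float64(89.6)), (358, 19, np.float64(90.9))]
250 [(326, 5, np.float64(74.6)), (328, 5, np.float64(75.9)), (330, 11, np.float64(76.2)), (332, 18, np.float64(76.3)), (334, 27, np.float64(76.1)), (336, 33, np.float64(76.3)), (338, 39, np.float64(76.3)), (340, 44, np.float64(76.5)), (342, 44, np.float64(77.4)), (344, 44, np.float64(78.3)), (346, 187, np.float64(51.2)), (348, 44, np.float64(80.4)), (350, 20, np.float64(86.5)), (352, 20, np.float64(87.6)), (354, 20, np.float64(88.8)), (356, 19, np.float64(90.2)), (358, 18, np.float64(91.4))]
```

View pics/w3.png

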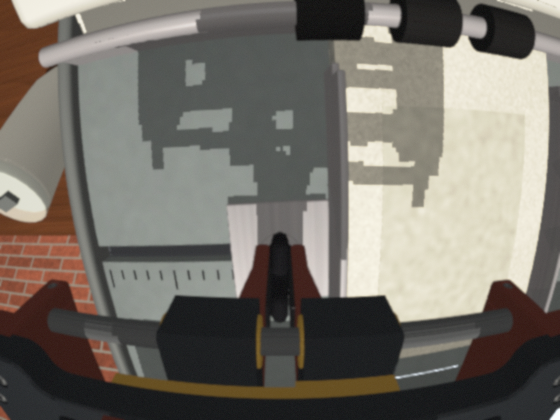

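The fence face (l ≈ 80.4 mm) now meets the pile edge (80.3 mm) at column 348, and the force confirms contact. I'll relax slightly and tighten.

```bash
python3 - <<'E'
from h import *
servo_line(*pose(1.52,.0491),rate=.02); st("relax")
turn(-.76,1); st("half")
turn(-.60,1); st("0.16")
for k in range(6):
    turn(-.07,1); sleep(.05); st(f"{.16-.07*(k+1):.2f}"); print("tz",np.dot(current_torque(),n),"j6",current_joint_pos()[5])
E
```

```text
relax 12.45 F [ 4.5 -3.1  3. ] T [-0.24 -1.17 -0.38] gap 0.0087 grip 30.0 p [-0.7 48.9  2. ]
half 13.21 F [4.8 1.8 2.6] T [ 0.86 -1.14  0.66] gap 0.0094 grip 30.0 p [-0.5 49.4  2.1]
0.16 13.83 F [ 2.4 -1.6  4.7] T [ 0.07 -1.33  0.08] gap 0.0095 grip 30.0 p [-0.2 49.4  2.2]
0.09 14.13 F [ 2.2 -0.5  5. ] T [ 0.14 -1.29  0.15] gap 0.0096 grip 30.0 p [-0.1 49.5  2.2]
tz 0.035974049427095284 j6 -0.15328539490558182
0.02 14.43 F [ 1.7 -1.   3.6] T [-0.02 -1.28  0.06] gap 0.0094 grip 30.0 p [-0.1 49.4  2.2]
tz 0.07276746133787546 j6 -0.08606023977700959
-0.05 14.73 F [ 2.6 -0.3  4.2] T [-0.1  -1.15  0.5 ] gap 0.0095 grip 30.0 p [-0.2 49.5  2.3]
tz 0.45465936127793505 j6 -0.01919408384398966
-0.12 15.03 F [2.5 0.3 4.5] T [-0.29 -1.17  0.49] gap 0.0109 grip 30.6 p [-0.3 49.5  2.3]
tz 0.5678129781772108 j6 0.04780057815972494
-0.19 15.33 F [3.2 3.7 4. ] T [ 0.08 -1.21  0.84] gap 0.0117 grip 31.2 p [-0.3 49.7  2.3]
tz 0.5842699065190476 j6 0.11493296473151231
-0.26 15.63 F [2.3 3.9 3.1] T [ 0.22 -1.11  1.07] gap 0.0127 grip 32.2 p [-0.3 50.1  2.3]
tz 0.6639969727677542 j6 0.18262602115955204
```

The hard stop is clearly felt: the moment rose to over 0.45 N m and the pads were spreading. I'll release, retreat and check.

```bash
python3 - <<'E'
from h import *
move_gripper(.05); st("open")
p=np.array(current_position()); Z=Rot.from_quat(current_orientation()).apply([0,0,1])
servo_line(p-.12*Z,rate=.2); st("up")
d=capture("wrist"); cv2.imwrite("pics/w4.png",d["image"]); X=wcloud(d)
G=np.array([.5865,.0255,.237]);c=np.array([.56559558,.04290476,.16900802])
h=(X-c)@n; L=(X-G)@l; S=(X-G)@s
b=(h>.035)&(h<.054)&(d["image"].max(2)<60)&(abs(S+.005)<.035)&(L<.076)&(L>.01)
print("blade",b.sum(),"slope dS/dL",np.polyfit(L[b],S[b],1),L[b].min(),L[b].max(),S[b].min(),S[b].max())
f=(h>.042)&(h<.047)&(abs(L-.078)<.006)&(abs(S)<.1); print("fence",np.percentile(L[f],[2,50,98]))
P=(h>.016)&(h<.023)&(L>.06)&(L<.12)&(abs(S)<.08); print("pile edge",np.percentile(L[P],[0.5,2]))
E
```

```text
open 16.38 F [ 0.7 -0.4 -1.3] T [-0.01  0.22 -0.02] gap 0.0502 grip 0.0 p [-0.4 49.7  2.3]
up 17.12 F [-0.2 -0.5 -0.3] T [-0.03  0.21  0.05] gap 0.0499 grip 0.0 p [  6.6  49.6 121.8]
blade 435 slope dS/dL [-0.00174138 -0.00419221] 0.024822687415533555 0.06929395048120945 -0.009276751409129492 -0.0007563377625752722
fence [0.07640693 0.07867471 0.08052329]
pile edge [0.08016633 0.08070202]
```

View pics/w4.png

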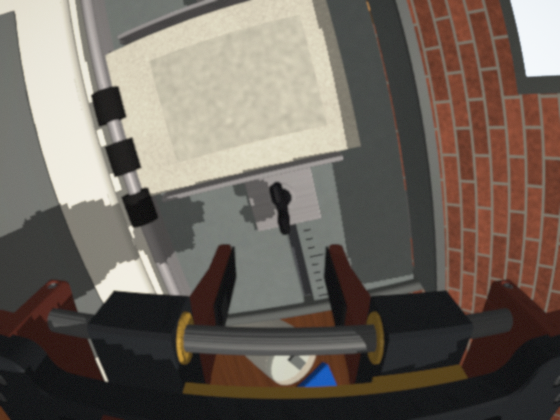

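The blade (280,205) is square across the tray with a slope of about 0, so the wing is fully tight. The fence touches the pile edge (80.5 against about 80.4 mm), and the pile is in place against the left guide.

```bash
python3 -c "
from bench import *
close_job(); print(current_clock())"
```

```text
the job is handed in; nothing more can be done
the job is handed in; nothing more can be done
```

The right guide was freed, slid about 49 mm until it just touched the pile, and its wing turned back to the tight stop and released; the job was handed in at about 17 s, with no contact felt on the pile beyond that touch or on the tumbler or stapler.

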